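Sweep the inspected tulip bulbs off the sorting board

ROBOT

A 6-joint arm with a two-finger parallel gripper is mounted at the origin on the work surface. World frame = base frame: x ahead of the robot, y to its left, z up, the work surface at z = 0. Lengths are in m, angles in rad, forces in N, time in s.
With the tool pointing down it reaches from about 0.425 to 1.125 m from the base axis. Payload 14.9 kg.
Tool frame: the origin (TCP) lies midway between the tips of the shut fingers; the grasp point (between the pads) lies 19 mm behind it (robot.hold_point_z is the distance from the TCP to the grasp point, in m); z points along the fingers, y is the line along which they close (so a half turn about z gives the same grasp; the last joint's range is limited). The gripper opens to 91 mm and grips with 3 to 60 N. Pads are 32 mm wide; open, the fingers measure 118 mm over their backs; the gripper's body (76 mm by 178 mm) begins 60 mm behind the grasp point.
Start: joints at [1.128, 0.379, 1.734, -0, 1.028, -0.033], TCP at [0.279, 0.642, 0.214] pointing down, gripper open.
Joint ranges: [-2.77, 2.77], [-0.74, 2.19], [0, 2.66], [-1.06, 4.2], [0.31, 2.87], [-3.08, 3.08]. Speed limits (rad/s): [1.89, 1.89, 2.39, 3.14, 3.14, 3.14].

INTERFACE

Orientations are given as a unit quaternion [x, y, z, w].
In Python, from station import robot gives the robot as it stands.
- The arm moves only by the tool servo_tool, never from a script. Its argument "rows" is a list of rows, each an object of numbers: "gripper": the gripper command: -1 is shut, 1 is fully open, values between are in proportion; "tx", "ty", "tz": the shift along the tool's x, y, z in units of 0.5 m (1.0 is 0.5 m); "wx", "wy", "wz": the turn, a rotation vector about the tool's x, y, z in units of 0.5 rad (1.0 is 0.5 rad). A call has 1 to 8 rows; each row is the pose to reach, as a shift and turn from the pose commanded when the call began, along the tool's axes at that moment; what a row does not reach only later rows make up. A row lasts 1/8 s, in which the tool goes at most 62.5 mm and 10.7 degrees, less where a joint would pass 70% of its speed; a pose out of reach is approached as far as the arm can. A call with a number of a shift or a turn outside -1 to 1 is refused whole. A call with a gripper value outside its range is refused whole. The fingers move at their own pace and stop on an object; "newtons" is the grip in N (left out, the last holds). Time passes only in rows, so rows that repeat a pose let the fingers close. It gives the time, the measured TCP pose, the force, the opening and the grip force at its end, in the units of the state.
- robot.get_state(): the state, without advancing time (a new reading comes with each control period).
- robot.read_camera(name): name is "scene" or "top"; returns a dict with "pixels" (400x640x3 uint8, red, green, blue), "fx", "fy", "cx", "cy" (pixels), "eye" and "rotation" of the camera in the world. Camera axes: x right, y down, z forward; pixel columns grow to the right and rows downward; lengths in m; the calibration is good to about 2 mm. A picture is of the moment at which its call begins. There is no depth.
- robot.finish_job(): hands the job in; it is judged then, once.
The state is a dict: "t": time; "qpos": joint angles; "qd": joint speeds; "joint_torque": joint torques, N m; "eef_pos": TCP position; "eef_rot": TCP orientation; "force": force on the tool from outside, world axes, zero at the start; "wrist_torque": the same for the moment, N m; "width": finger opening in m; "gripper_force": force on a finger pad.
Only numpy, scipy, OpenCV 4.12 (cv2) and the standard library are available. Lean on these libraries where they do the work, as an engineer would, in place of code of your own. Each camera call takes 0.05 s, during which the arm holds its last target. There are 200 camera calls.

TASK

Clear the inspected bulbs off the white sorting board: with your fingers, sweep all four tulip bulbs along the deck and over its open end so that they drop into the orange crate standing there and come to rest. Sweep gently, for bulbs bruise, and do not pick up, carry or throw any. Leave the dish and the vial standing on the board, and the crate, the black reject bin and the things on the desk where they are.

Things in the scene. Friction and masses are not known exactly. Their poses are not given: they have to be found in the camera images.
- sorting_board: the sorting board, fixed: a white flat deck 240 (x) by 340 (y) mm, 12 mm thick, its top 60 mm over the desk, on two oak beams. Wooden rims 8 mm thick and 12 mm high run along its front (-x) and back (+x) edges, so the clear width is 224 mm; both ends (at y = +170 and y = -170 mm) are open, without a rim. Origin: centre of its underside on the desk; z up
- orange_crate: the orange plastic crate for the sound bulbs, loose, 400 g, 220 (x) by 160 (y) by 45 mm high, walls and floor 4 mm, open at the top. It stands on the desk lengthwise across one of the two ends of the board (either one), its near rim tucked about 15 mm under the deck. Origin: centre of its underside
- black_bin: the black bin for rejects, of the same shape and size, at the other end of the board, with two grey mouldy bulbs in it. Origin: centre of its underside. Stays where it is, and no bulb goes into it
- bulb1: a firm brown tulip bulb, pear-shaped, 35 mm thick, 50 mm long with its nose, 17 to 35 g, one side flat; pushed off-centre it rolls and turns. Origin: on its long axis, 12 to 18 mm over what it lies on; x along the axis to the nose. Starts on its flat side on the deck, turned anyhow, 85 mm in front of the board's middle line to 8 mm behind it, centre 50 mm or more from any other bulb
- bulb2: a firm brown tulip bulb, pear-shaped, 35 mm thick, 50 mm long with its nose, 17 to 35 g, one side flat; pushed off-centre it rolls and turns. Origin: on its long axis, 12 to 18 mm over what it lies on; x along the axis to the nose. Starts on its flat side on the deck, turned anyhow, 85 mm in front of the board's middle line to 8 mm behind it, centre 50 mm or more from any other bulb
- bulb3: a firm brown tulip bulb, pear-shaped, 35 mm thick, 50 mm long with its nose, 17 to 35 g, one side flat; pushed off-centre it rolls and turns. Origin: on its long axis, 12 to 18 mm over what it lies on; x along the axis to the nose. Starts on its flat side on the deck, turned anyhow, 85 mm in front of the board's middle line to 8 mm behind it, centre 50 mm or more from any other bulb
- bulb4: a firm brown tulip bulb, pear-shaped, 35 mm thick, 50 mm long with its nose, 17 to 35 g, one side flat; pushed off-centre it rolls and turns. Origin: on its long axis, 12 to 18 mm over what it lies on; x along the axis to the nose. Starts on its flat side on the deck, turned anyhow, 85 mm in front of the board's middle line to 8 mm behind it, centre 50 mm or more from any other bulb
- dish: a clear specimen dish 70 mm across and 16 mm high with half a cut bulb, loose, standing at the back of the deck, its centre about 74 mm behind (+x) the board's middle line. Origin: centre of its underside. Stays
- vial: an amber vial with a white cap, 26 mm across and 46 mm high, loose, standing at the back of the deck, its centre about 74 mm behind (+x) the board's middle line. Origin: centre of its underside. Stays
- knife: a knife with a round wooden handle, 190 mm long, 20 mm high, lying on the desk to the left (+y). Origin: underside, near the middle; x towards the blade. Stays
- tweezers: steel tweezers, 140 mm long, 7 mm high, lying on the desk to the right (-y). Origin: underside, near the middle; x towards the joined end. Stays
- highlighter: a yellow and black highlighter, 122 mm long, 13 mm high, lying on the desk to the left (+y). Origin: underside, near the middle. Stays
- spray_bottle: a white bottle with a green label and a blue cap, 60 mm across and 150 mm high, standing on the desk to the right (-y). Origin: centre of its underside. Stays

How it is judged:
At the end, for the whole second after the job is handed in: all four bulbs lie at rest inside the orange crate (centres within its walls and under 55 mm over the desk), and the dish, vial, crate, bin, knife, tweezers, highlighter and bottle are within 20 mm of where they started (x of bulb1 in the frame of orange_crate between -0.106 and 0.106 m and y of bulb1 in the frame of orange_crate between -0.076 and 0.076 m and height (world z) of each of bulb1, bulb2, bulb3, bulb4 below 0.055 m and linear speed of each of bulb1, bulb2, bulb3, bulb4 below 0.08 m/s and x of bulb2 in the frame of orange_crate between -0.106 and 0.106 m and y of bulb2 in the frame of orange_crate between -0.076 and 0.076 m and x of bulb3 in the frame of orange_crate between -0.106 and 0.106 m and y of bulb3 in the frame of orange_crate between -0.076 and 0.076 m and x of bulb4 in the frame of orange_crate between -0.106 and 0.106 m and y of bulb4 in the frame of orange_crate between -0.076 and 0.076 m and distance of each of dish, vial, black_bin, orange_crate, knife, tweezers, highlighter, spray_bottle from where it was at the start of the episode below 0.02 m); the robot touches nothing.
It fails at once if a bulb is lifted: its centre rises more than 35 mm over the deck (it lies at 12 to 22 mm) (height (world z) of any of bulb1, bulb2, bulb3, bulb4 above 0.095 m).
It fails at once if a bulb is carried or thrown instead of dropping off the end: its centre is over 35 mm past an end of the board and still above the deck (((y of bulb1 in the frame of sorting_board above 0.205 m or y of bulb1 in the frame of sorting_board below -0.205 m) and height (world z) of bulb1 above 0.065 m) or ((y of bulb2 in the frame of sorting_board above 0.205 m or y of bulb2 in the frame of sorting_board below -0.205 m) and height (world z) of bulb2 above 0.065 m) or ((y of bulb3 in the frame of sorting_board above 0.205 m or y of bulb3 in the frame of sorting_board below -0.205 m) and height (world z) of bulb3 above 0.065 m) or ((y of bulb4 in the frame of sorting_board above 0.205 m or y of bulb4 in the frame of sorting_board below -0.205 m) and height (world z) of bulb4 above 0.065 m)).
It fails at once if a bulb is bruised: the fingers press on it with more than 25 N (contact force between the fingers and bulb1 above 25 N or contact force between the fingers and bulb2 above 25 N or contact force between the fingers and bulb3 above 25 N or contact force between the fingers and bulb4 above 25 N).
It fails at once if one of the other things (dish, vial, crate, bin, knife, tweezers, highlighter, bottle) is shifted by more than 20 mm (distance of any of dish, vial, black_bin, orange_crate, knife, tweezers, highlighter, spray_bottle from where it was at the start of the episode above 0.02 m).
It fails at once if the dish, the vial or the bottle is tipped by more than 0.4 rad (angle between any of dish, vial, spray_bottle's own z axis and vertical above 0.4 rad).
It also fails if it takes over 70 s, if anything falls off the work surface, if the arm or the gripper's body presses on something with over 40 N, if the wrist force passes 120 N, or if a joint passes its speed limit or range.

## Working session

There is one attempt and no reset: what is moved stays moved. The work goes in short steps, Python scripts to look and compute and a tool call to move; the robot and the scene stay as the last step left them, time stands still between calls to the robot, and variables do not carry over. Pictures are saved under pics/ and viewed, at most 10 in all, crops included, and the job is handed in when it is done.

Besides the shell and the picture viewer there is one more tool, called by a JSON object that holds its "op" and its "data". servo_tool: Moves the arm, as the interface text tells. Its arguments: {"type":"object","properties":{"rows":{"type":"array"},"newtons":{"type":"number"}},"required":["rows"]}

```bash
mkdir -p pics; cat > h.py <<'E'
from station import robot
import numpy as np, cv2
from scipy.spatial.transform import Rotation as R
def snap(cam,name):
    c=robot.read_camera(cam); cv2.imwrite('pics/'+name+'.png',c['pixels'][:,:,::-1]); return c
def rot(c):
    r=np.array(c['rotation'],float); return r if r.shape==(3,3) else R.from_quat(r).as_matrix()
def px(c,u,v,z):
    d=rot(c)@np.array([(u-c['cx'])/c['fx'],(v-c['cy'])/c['fy'],1]); e=np.array(c['eye']); return (e+d*(z-e[2])/d[2]).round(4)
E
python3 - <<'E'
from h import *
c=snap('top','t0'); d=snap('scene','s0'); s=robot.get_state()
for k in('t','eef_pos','eef_rot','width','force'):print(k,s[k])
for x in (c,d): print({k:np.array(v).round(4).tolist() for k,v in x.items() if k!='pixels'})
E
```

```text
t 0.1
eef_pos [0.27875179 0.64172736 0.21335281]
eef_rot [ 2.03466606e-01  9.79081757e-01 -4.88836631e-04 -1.21166489e-04]
width 0.09135523300519494
force [-0.39494239 -0.80869106 -0.50742225]
{'fx': 413.0189, 'fy': 413.0189, 'cx': 325.6072, 'cy': 199.4307, 'eye': [0.3324, 0.0492, 1.2625], 'rotation': [0.7099, -0.7, 0.061, -0.0491]}
{'fx': 477.1215, 'fy': 477.1215, 'cx': 312.3798, 'cy': 192.8198, 'eye': [1.2557, -0.6072, 1.5399], 'rotation': [0.8757, 0.3871, -0.123, -0.2612]}
```

View pics/t0.png

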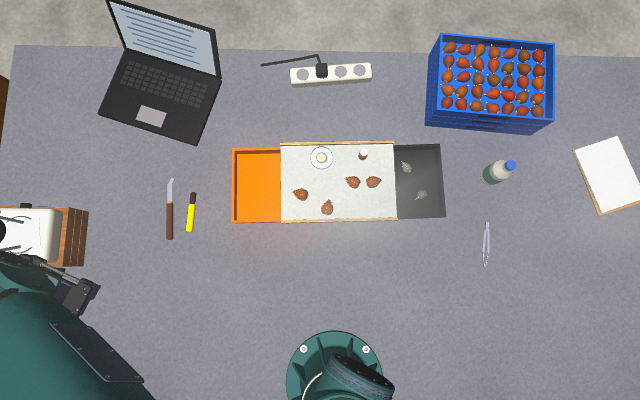

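View pics/s0.png

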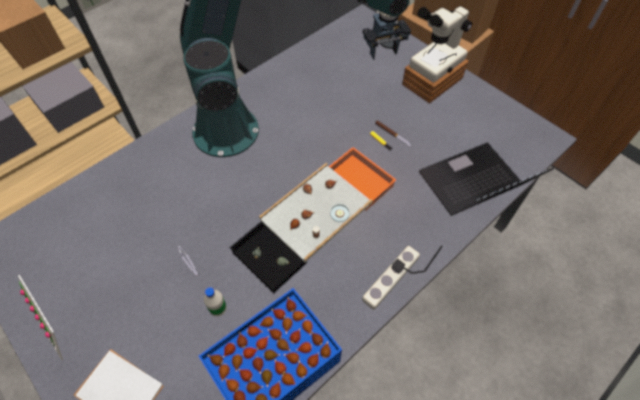

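The top view shows the orange crate at the left (+y) end. The bulbs are at about (301,194), (327,207), (352,182) and (373,182), the dish at (321,157) and the vial at (363,154).

```bash
python3 - <<'E'
from h import *
c=robot.read_camera('top'); p=c['pixels']
cv2.imwrite('pics/t1.png',cv2.resize(p[130:235,225:450,::-1],None,fx=3.5,fy=3.5,interpolation=cv2.INTER_CUBIC))
for n,u,v,z in [('BL',281,143,.072),('BR',394,143,.072),('FL',281,221,.072),('FR',396,220,.072),('dish',321,157,.065),('vialtop',363,150,.106)]: print(n,px(c,u,v,z))
h=cv2.cvtColor(p,cv2.COLOR_RGB2HSV); m=((h[...,0]<14)&(h[...,1]>110)&(h[...,2]<200)).astype(np.uint8); m[:,:284]=0;m[:,395:]=0;m[:165]=0;m[217:]=0
n,l,s,ce=cv2.connectedComponentsWithStats(m)
for i in range(1,n):
  if s[i,4]>20: print(s[i],ce[i].round(1),px(c,*ce[i],.075))
E
```

```text
BL [0.6875 0.1652 0.072 ]
BR [ 0.6936 -0.1721  0.072 ]
FL [0.4545 0.1584 0.072 ]
FR [ 0.4623 -0.1749  0.072 ]
dish [0.6486 0.0456 0.065 ]
vialtop [ 0.6607 -0.0755  0.106 ]
[346 176  13  11  86] [352.4 180.6] [ 0.5761 -0.0475  0.075 ]
[367 176  14   9  51] [371.7 180.1] [ 0.5787 -0.1044  0.075 ]
[293 189  15  11 106] [300.8 193.7] [0.5349 0.1028 0.075 ]
[322 202   7  10  37] [325.  206.3] [0.4988 0.0319 0.075 ]
```

View pics/t1.png

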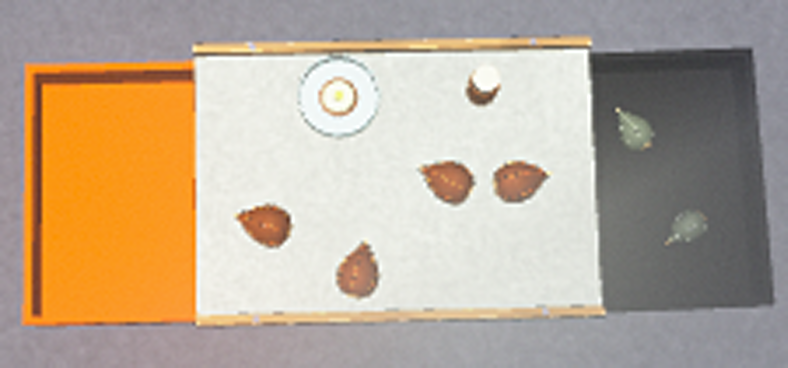

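{"op": "servo_tool", "data": {"rows": [{"tx":-0.5,"ty":-0.45,"wz":1,"gripper":-0.5},{"tx":-0.5,"ty":-0.45,"wz":1,"gripper":-0.5},{"tx":-0.5,"ty":-0.45,"wz":1,"gripper":-0.5},{"tx":-0.5,"ty":-0.45,"wz":1,"gripper":-0.5},{"tx":-0.5,"ty":-0.45,"wz":1,"gripper":-0.5},{"tx":-0.5,"ty":-0.45,"wz":1,"gripper":-0.5},{"tx":-0.5,"ty":-0.45,"wz":1,"gripper":-0.5},{"tx":-0.5,"ty":-0.45,"wz":1,"gripper":-0.5}]}}

```text
$.rows[0]: bad value
```

```bash
cat > d.py <<'E'
import sys; from h import *
s=robot.get_state(); T=R.from_quat(s['eef_rot']); p=s['eef_pos']
x,y,z,yaw=map(float,sys.argv[1:5])   # yaw (deg) of tool y from world x
G=R.from_matrix(np.array([[0,1,0],[1,0,0],[0,0,-1.]]))
G=R.from_euler('z',yaw,degrees=True)*G
print('t',round(s['t'],2),'p',np.round(p,4),'w',round(s['width'],4),'F',np.round(s['force'],1))
print('shift',(T.inv().apply(np.array([x,y,z])-p)/.5).round(3),'rot',((T.inv()*G).as_rotvec()/.5).round(3),'axes',T.as_matrix().round(3).tolist())
E
python3 d.py .535 .058 .13 1
```

```text
t 0.15 p [0.2788 0.6418 0.2134] w 0.0911 F [-0.3  0.3  0.1]
shift [-0.935 -0.867  0.168] rot [-2.000e-03  1.000e-03  2.287e+00] axes [[-0.917, 0.398, -0.0], [0.398, 0.917, -0.001], [0.0, -0.001, -1.0]]
```

{"op": "servo_tool", "data": {"rows": [{"tx":-0.5,"ty":-0.45,"tz":0,"wx":0,"wy":0,"wz":1,"gripper":-0.5},{"tx":-0.5,"ty":-0.45,"tz":0,"wx":0,"wy":0,"wz":1,"gripper":-0.5},{"tx":-0.5,"ty":-0.45,"tz":0,"wx":0,"wy":0,"wz":1,"gripper":-0.5},{"tx":-0.5,"ty":-0.45,"tz":0,"wx":0,"wy":0,"wz":1,"gripper":-0.5},{"tx":-0.5,"ty":-0.45,"tz":0,"wx":0,"wy":0,"wz":1,"gripper":-0.5},{"tx":-0.5,"ty":-0.45,"tz":0,"wx":0,"wy":0,"wz":1,"gripper":-0.5},{"tx":-0.5,"ty":-0.45,"tz":0,"wx":0,"wy":0,"wz":1,"gripper":-0.5}]}}

```text
t: 1.02
eef_pos: [0.419, 0.3349, 0.2139]
eef_rot: [0.44, 0.898, -0.0, -0.0]
force: [-0.5, 0.1, 0.7]
width: 0.0244
gripper_force: 0.0
```

```bash
python3 d.py .535 .058 .13 1
```

```text
t 1.02 p [0.419  0.3349 0.2139] w 0.0244 F [-0.5  0.1  0.7]
shift [-0.58  -0.155  0.168] rot [-0.     0.     1.282] axes [[-0.612, 0.791, -0.0], [0.791, 0.612, -0.0], [0.0, -0.0, -1.0]]
```

{"op": "servo_tool", "data": {"rows": [{"tx":-0.58,"ty":-0.155,"tz":0.168,"wx":0,"wy":0,"wz":1,"gripper":-0.5},{"tx":-0.58,"ty":-0.155,"tz":0.168,"wx":0,"wy":0,"wz":1,"gripper":-0.5},{"tx":-0.58,"ty":-0.155,"tz":0.168,"wx":0,"wy":0,"wz":1,"gripper":-0.5},{"tx":-0.58,"ty":-0.155,"tz":0.168,"wx":0,"wy":0,"wz":1,"gripper":-0.5},{"tx":-0.58,"ty":-0.155,"tz":0.168,"wx":0,"wy":0,"wz":1,"gripper":-0.5},{"tx":-0.58,"ty":-0.155,"tz":0.168,"wx":0,"wy":0,"wz":1,"gripper":-0.5},{"tx":-0.58,"ty":-0.155,"tz":0.168,"wx":0,"wy":0,"wz":1,"gripper":-0.5}]}}

```text
t: 1.9
eef_pos: [0.5353, 0.0605, 0.1298]
eef_rot: [0.648, 0.762, -0.0, -0.0]
force: [-0.4, 0.6, -0.7]
width: 0.023
gripper_force: 0.0
```

```bash
python3 d.py .535 .058 .066 1; python3 -c "
from h import *
c=snap('scene','s1'); cv2.imwrite('pics/s1c.png',cv2.resize(c['pixels'][110:300,220:420,::-1],None,fx=3,fy=3,interpolation=cv2.INTER_CUBIC))"
```

```text
t 1.9 p [0.5353 0.0605 0.1298] w 0.023 F [-0.4  0.6 -0.7]
shift [-0.005 -0.001  0.128] rot [-0.001 -0.     0.287] axes [[-0.16, 0.987, -0.0], [0.987, 0.16, 0.0], [0.0, -0.0, -1.0]]
```

View pics/s1c.png

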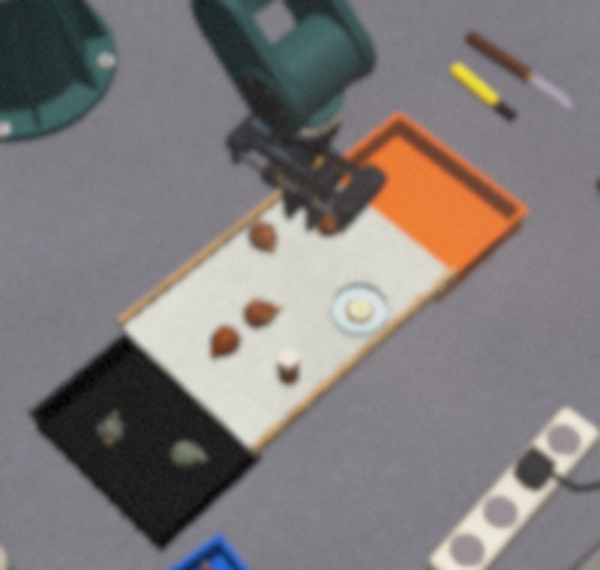

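The scene view shows the fingers hanging just behind b1 (crop ~(310,205)), with b2 clear at (263,237). Next I descend.

{"op": "servo_tool", "data": {"rows": [{"tx":-0.005,"ty":0,"tz":0,"wx":0,"wy":0,"wz":0.287,"gripper":-0.5},{"tx":-0.005,"ty":0,"tz":0.05,"wx":0,"wy":0,"wz":0.287,"gripper":-0.5},{"tx":-0.005,"ty":0,"tz":0.1,"wx":0,"wy":0,"wz":0.287,"gripper":-0.5},{"tx":-0.005,"ty":0,"tz":0.126,"wx":0,"wy":0,"wz":0.287,"gripper":-0.5},{"tx":-0.005,"ty":0,"tz":0.126,"wx":0,"wy":0,"wz":0.287,"gripper":-0.5}]}}

```text
t: 2.58
eef_pos: [0.5354, 0.0579, 0.0666]
eef_rot: [0.7, 0.714, -0.0, -0.0]
force: [0.5, 0.1, 0.1]
width: 0.0228
gripper_force: 0.0
```

```bash
python3 d.py .533 .15 .066 1
```

```text
t 2.58 p [0.5354 0.0579 0.0666] w 0.0228 F [0.5 0.1 0.1]
shift [ 0.184 -0.001  0.001] rot [-0.002  0.     0.003] axes [[-0.019, 1.0, -0.001], [1.0, 0.019, -0.0], [-0.0, -0.001, -1.0]]
```

{"op": "servo_tool", "data": {"rows": [{"tx":0.015,"ty":0,"tz":0,"wx":0,"wy":0,"wz":0,"gripper":-0.5},{"tx":0.04,"ty":0,"tz":0,"wx":0,"wy":0,"wz":0,"gripper":-0.5},{"tx":0.065,"ty":0,"tz":0,"wx":0,"wy":0,"wz":0,"gripper":-0.5},{"tx":0.09,"ty":0,"tz":0,"wx":0,"wy":0,"wz":0,"gripper":-0.5},{"tx":0.115,"ty":0,"tz":0,"wx":0,"wy":0,"wz":0,"gripper":-0.5},{"tx":0.14,"ty":0,"tz":0,"wx":0,"wy":0,"wz":0,"gripper":-0.5},{"tx":0.165,"ty":0,"tz":0,"wx":0,"wy":0,"wz":0,"gripper":-0.5},{"tx":0.184,"ty":0,"tz":0,"wx":0,"wy":0,"wz":0,"gripper":-0.5}]}}

```text
t: 3.58
eef_pos: [0.5341, 0.1499, 0.0669]
eef_rot: [0.701, 0.713, -0.0, -0.0]
force: [0.4, 0.4, 0.3]
width: 0.0229
gripper_force: 0.0
```

```bash
cat > look.py <<'E'
import sys; from h import *
# bulbs by colour in both cameras
for cam in ('top','scene'):
    c=robot.read_camera(cam); h=cv2.cvtColor(c['pixels'],cv2.COLOR_RGB2HSV)
    m=((h[...,0]<14)&(h[...,1]>110)&(h[...,2]<190)).astype(np.uint8)
    if cam=='scene': m=((h[...,0]<14)&(h[...,1]>90)&(h[...,2]<190)).astype(np.uint8)
    n,l,s,ce=cv2.connectedComponentsWithStats(m)
    for i in range(1,n):
        P=px(c,*ce[i],.076)
        if s[i,4]>8 and .46<P[0]<.69 and -.32<P[1]<.33: print(cam,s[i,2:],ce[i].round(1),P[:2], 'floor',px(c,*ce[i],.02)[:2])
E
python3 look.py; python3 d.py .533 .15 .066 1
```

```text
top [ 46  70 340] [245.1 171.8] [0.5973 0.2674] floor [0.6098 0.2777]
top [13 10 77] [352.5 180.7] [ 0.5758 -0.0476] floor [ 0.5873 -0.0522]
top [14  8 42] [372.  179.9] [ 0.5791 -0.105 ] floor [ 0.5907 -0.1123]
top [ 8 13 54] [325.7 206.4] [0.4985 0.03  ] floor [0.5063 0.0291]
scene [ 46  59 500] [370.5 170.1] [0.594  0.2609] floor [0.5687 0.2941]
scene [ 4  3 10] [351.5 167. ] [0.5351 0.2182] floor [0.5076 0.2497]
scene [ 7  8 46] [307.1 188.3] [0.4936 0.0284] floor [0.4645 0.0527]
scene [10  7 54] [306.2 213.8] [ 0.5737 -0.0476] floor [ 0.5476 -0.0262]
scene [ 8  9 57] [294.3 223.2] [ 0.5743 -0.1042] floor [ 0.5483 -0.085 ]
scene [ 4  3 10] [315.5 234.8] [ 0.6593 -0.0803] floor [ 0.6365 -0.0602]
t 3.67 p [0.5342 0.15   0.0669] w 0.023 F [ 0.1 -1.2 -0.7]
shift [ 0.    -0.002  0.002] rot [ 0.    -0.     0.002] axes [[-0.018, 1.0, 0.0], [1.0, 0.018, 0.0], [0.0, 0.0, -1.0]]
```

{"op": "servo_tool", "data": {"rows": [{"tx":-0.02,"ty":0,"tz":-0.1,"wx":0,"wy":0,"wz":0,"gripper":-0.5},{"tx":-0.1,"ty":-0.02,"tz":-0.13,"wx":0,"wy":0,"wz":0,"gripper":-0.5},{"tx":-0.22,"ty":-0.06,"tz":-0.13,"wx":0,"wy":0,"wz":0,"gripper":-0.5},{"tx":-0.327,"ty":-0.082,"tz":-0.13,"wx":0,"wy":0,"wz":0,"gripper":-0.5},{"tx":-0.327,"ty":-0.082,"tz":-0.13,"wx":0,"wy":0,"wz":0,"gripper":-0.5},{"tx":-0.327,"ty":-0.082,"tz":-0.08,"wx":0,"wy":0,"wz":0,"gripper":-0.5},{"tx":-0.327,"ty":-0.082,"tz":0,"wx":0,"wy":0,"wz":0,"gripper":-0.5},{"tx":-0.327,"ty":-0.082,"tz":0,"wx":0,"wy":0,"wz":0,"gripper":-0.5}]}}

```text
t: 4.68
eef_pos: [0.4943, -0.0145, 0.065]
eef_rot: [0.701, 0.713, -0.002, -0.002]
force: [0.1, 0.1, -0.2]
width: 0.0228
gripper_force: 0.0
```

```bash
python3 look.py;  python3 d.py .493 .15 .066 1;python3 -c "
from h import *
c=snap('scene','s2'); cv2.imwrite('pics/s2c.png',cv2.resize(c['pixels'][110:300,220:420,::-1],None,fx=3,fy=3,interpolation=cv2.INTER_CUBIC))"
```

```text
top [ 46  70 410] [244.  180.8] [0.5702 0.2693] floor [0.5815 0.2797]
scene [ 64  58 588] [364.4 167.4] [0.5698 0.2529] floor [0.5436 0.2858]
scene [10  7 53] [306.1 213.8] [ 0.5735 -0.0477] floor [ 0.5474 -0.0263]
scene [ 8  9 58] [294.4 223.2] [ 0.5746 -0.1042] floor [ 0.5485 -0.085 ]
scene [ 4  3 10] [315.5 234.8] [ 0.6593 -0.0803] floor [ 0.6365 -0.0602]
t 4.78 p [ 0.4963 -0.0147  0.0676] w 0.0231 F [ 0.1 -0.4 -0.2]
shift [ 0.33  -0.001  0.003] rot [-0.001 -0.     0.001] axes [[-0.018, 1.0, -0.0], [1.0, 0.018, 0.0], [0.0, -0.0, -1.0]]
```

View pics/s2c.png

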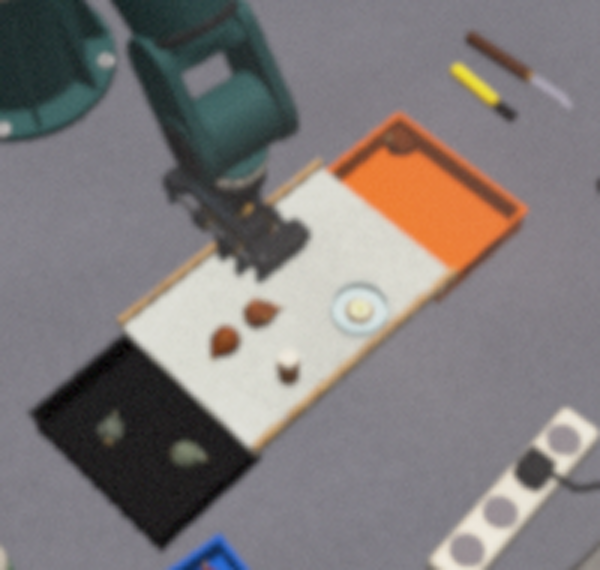

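B1 lies in the crate's far corner (crop ~(400,140)), and the fingers are behind b2. Now I push b2.

{"op": "servo_tool", "data": {"rows": [{"tx":0.012,"ty":0,"tz":0,"wx":0,"wy":0,"wz":0,"gripper":-0.5},{"tx":0.035,"ty":0,"tz":0,"wx":0,"wy":0,"wz":0,"gripper":-0.5},{"tx":0.06,"ty":0,"tz":0,"wx":0,"wy":0,"wz":0,"gripper":-0.5},{"tx":0.085,"ty":0,"tz":0,"wx":0,"wy":0,"wz":0,"gripper":-0.5},{"tx":0.11,"ty":0,"tz":0,"wx":0,"wy":0,"wz":0,"gripper":-0.5},{"tx":0.135,"ty":0,"tz":0,"wx":0,"wy":0,"wz":0,"gripper":-0.5},{"tx":0.16,"ty":0,"tz":0,"wx":0,"wy":0,"wz":0,"gripper":-0.5},{"tx":0.18,"ty":0,"tz":0,"wx":0,"wy":0,"wz":0,"gripper":-0.5}]}}

```text
t: 5.82
eef_pos: [0.4945, 0.0757, 0.0669]
eef_rot: [0.701, 0.713, -0.0, -0.0]
force: [-0.6, -0.5, 0.3]
width: 0.0231
gripper_force: 0.2
```

```bash
python3 look.py;  python3 d.py .493 .15 .066 1
```

```text
top [ 46  70 409] [244.1 180.9] [0.5699 0.2688] floor [0.5811 0.2792]
top [13 11 83] [352.6 180.8] [ 0.5754 -0.0481] floor [ 0.5869 -0.0527]
top [14  8 51] [372.2 180.1] [ 0.5784 -0.1058] floor [ 0.5901 -0.1131]
scene [ 64  35 528] [360.9 163.7] [0.548  0.2557] floor [0.521  0.2887]
scene [10  7 54] [306.2 213.8] [ 0.5737 -0.0476] floor [ 0.5476 -0.0262]
scene [ 8  9 58] [294.4 223.2] [ 0.5746 -0.1042] floor [ 0.5485 -0.085 ]
scene [4 3 9] [315.7 234.8] [ 0.6596 -0.0799] floor [ 0.6368 -0.0597]
t 5.92 p [0.4944 0.0758 0.0669] w 0.0227 F [ 0.3 -0.8  0.2]
shift [ 0.149 -0.     0.002] rot [-0.    -0.     0.002] axes [[-0.018, 1.0, -0.0], [1.0, 0.018, 0.0], [0.0, -0.0, -1.0]]
```

{"op": "servo_tool", "data": {"rows": [{"tx":0.012,"ty":0,"tz":0,"wx":0,"wy":0,"wz":0,"gripper":-0.5},{"tx":0.035,"ty":0,"tz":0,"wx":0,"wy":0,"wz":0,"gripper":-0.5},{"tx":0.06,"ty":0,"tz":0,"wx":0,"wy":0,"wz":0,"gripper":-0.5},{"tx":0.08,"ty":0,"tz":0,"wx":0,"wy":0,"wz":0,"gripper":-0.5},{"tx":0.1,"ty":0,"tz":0,"wx":0,"wy":0,"wz":0,"gripper":-0.5},{"tx":0.12,"ty":0,"tz":0,"wx":0,"wy":0,"wz":0,"gripper":-0.5},{"tx":0.135,"ty":0,"tz":0,"wx":0,"wy":0,"wz":0,"gripper":-0.5},{"tx":0.15,"ty":0,"tz":0,"wx":0,"wy":0,"wz":0,"gripper":-0.5}]}}

```text
t: 6.92
eef_pos: [0.4932, 0.1503, 0.0669]
eef_rot: [0.701, 0.713, -0.0, -0.0]
force: [0.1, 0.3, -0.5]
width: 0.0228
gripper_force: 0.0
```

```bash
python3 d.py .578 -.166 .066 1
```

```text
t 6.92 p [0.4932 0.1503 0.0669] w 0.0228 F [ 0.1  0.3 -0.5]
shift [-0.636  0.159  0.002] rot [-0.  0.  0.] axes [[-0.017, 1.0, -0.0], [1.0, 0.017, -0.0], [-0.0, -0.0, -1.0]]
```

{"op": "servo_tool", "data": {"rows": [{"tx":-0.02,"ty":0,"tz":-0.1,"wx":0,"wy":0,"wz":0,"gripper":-0.5},{"tx":-0.12,"ty":0.04,"tz":-0.14,"wx":0,"wy":0,"wz":0,"gripper":-0.5},{"tx":-0.24,"ty":0.08,"tz":-0.14,"wx":0,"wy":0,"wz":0,"gripper":-0.5},{"tx":-0.36,"ty":0.12,"tz":-0.14,"wx":0,"wy":0,"wz":0,"gripper":-0.5},{"tx":-0.48,"ty":0.151,"tz":-0.14,"wx":0,"wy":0,"wz":0,"gripper":-0.5},{"tx":-0.59,"ty":0.151,"tz":-0.14,"wx":0,"wy":0,"wz":0,"gripper":-0.5},{"tx":-0.625,"ty":0.151,"tz":-0.14,"wx":0,"wy":0,"wz":0,"gripper":-0.5},{"tx":-0.625,"ty":0.151,"tz":-0.14,"wx":0,"wy":0,"wz":0,"gripper":-0.5}]}}

```text
t: 7.92
eef_pos: [0.574, -0.1616, 0.1368]
eef_rot: [0.701, 0.713, -0.0, -0.0]
force: [-1.0, -0.7, 0.1]
width: 0.0226
gripper_force: 0.0
```

```bash
python3 look.py;  python3 d.py .574 -.16 .066 1;python3 -c "
from h import *
c=snap('scene','s3'); cv2.imwrite('pics/s3c.png',cv2.resize(c['pixels'][110:300,220:420,::-1],None,fx=3,fy=3,interpolation=cv2.INTER_CUBIC))"
```

```text
top [ 46  70 425] [244.2 180.4] [0.5714 0.2686] floor [0.5826 0.279 ]
top [13 10 80] [352.6 180.6] [ 0.5759 -0.0479] floor [ 0.5874 -0.0525]
top [14 11 60] [372.1 180.3] [ 0.5778 -0.1055] floor [ 0.5894 -0.1128]
top [ 12  14 103] [272.9 205.6] [0.4984 0.1829] floor [0.5062 0.1892]
scene [ 64  59 594] [364.4 167.5] [0.5701 0.2529] floor [0.5438 0.2858]
scene [10  8 42] [341.7 173.5] [0.5317 0.1695] floor [0.504  0.1992]
scene [ 9  7 41] [306.8 213.1] [ 0.5732 -0.044 ] floor [ 0.5471 -0.0225]
scene [ 4  3 10] [315.5 234.8] [ 0.6593 -0.0803] floor [ 0.6365 -0.0602]
t 8.03 p [ 0.5739 -0.1601  0.1368] w 0.0227 F [-0.5  0.   0.3]
shift [0.    0.    0.142] rot [-0.001 -0.001  0.001] axes [[-0.018, 1.0, -0.0], [1.0, 0.018, 0.0], [0.0, -0.0, -1.0]]
```

View pics/s3c.png

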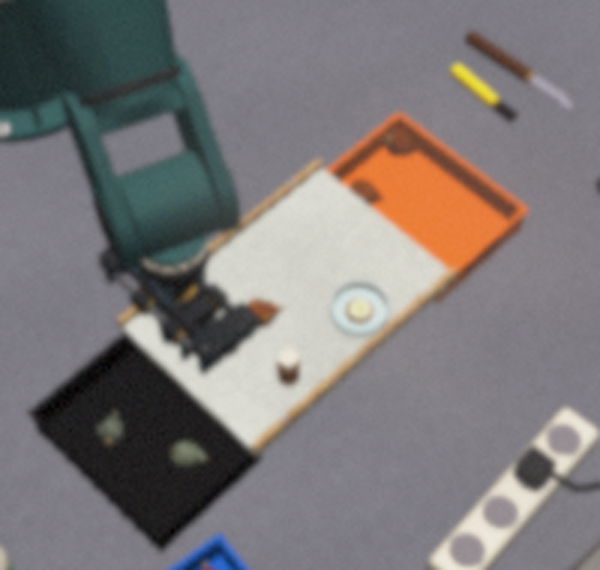

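B1 and b2 both lie in the crate (crop (400,140) and (366,190)). The hand is above the spot behind b4. I descend and push the b4–b3 pair slowly.

{"op": "servo_tool", "data": {"rows": [{"tx":0,"ty":0,"tz":0.05,"wx":0,"wy":0,"wz":0,"gripper":-0.5},{"tx":0,"ty":0,"tz":0.1,"wx":0,"wy":0,"wz":0,"gripper":-0.5},{"tx":0,"ty":0,"tz":0.14,"wx":0,"wy":0,"wz":0,"gripper":-0.5},{"tx":0,"ty":0,"tz":0.14,"wx":0,"wy":0,"wz":0,"gripper":-0.5},{"tx":0.02,"ty":0,"tz":0.14,"wx":0,"wy":0,"wz":0,"gripper":-0.5},{"tx":0.04,"ty":0,"tz":0.14,"wx":0,"wy":0,"wz":0,"gripper":-0.5},{"tx":0.06,"ty":0,"tz":0.14,"wx":0,"wy":0,"wz":0,"gripper":-0.5},{"tx":0.08,"ty":0,"tz":0.14,"wx":0,"wy":0,"wz":0,"gripper":-0.5}]}}

```text
t: 9.07
eef_pos: [0.5736, -0.1205, 0.0673]
eef_rot: [0.701, 0.713, 0.0, 0.0]
force: [0.2, -0.3, 0.6]
width: 0.0225
gripper_force: 0.3
```

```bash
python3 look.py;  python3 d.py .574 .15 .066 1
```

```text
top [ 46  70 419] [244.  180.8] [0.5704 0.2692] floor [0.5816 0.2795]
top [ 6  6 11] [360.5 156. ] [ 0.6507 -0.0714] floor [ 0.6658 -0.0771]
top [14 11 85] [352.7 180.8] [ 0.5754 -0.0484] floor [ 0.5869 -0.053 ]
top [ 12  14 105] [272.4 206. ] [0.4973 0.1841] floor [0.505  0.1905]
scene [ 64  58 572] [364.4 167.4] [0.5696 0.253 ] floor [0.5433 0.2859]
scene [10  8 45] [341.8 173.2] [0.531  0.1705] floor [0.5033 0.2002]
scene [ 7  5 25] [307.7 212.8] [ 0.5742 -0.0407] floor [ 0.5481 -0.019 ]
scene [ 4  3 10] [315.5 234.8] [ 0.6593 -0.0803] floor [ 0.6365 -0.0602]
t 9.18 p [ 0.5734 -0.1202  0.0671] w 0.023 F [-0.8 -0.1  0.9]
shift [0.54  0.011 0.002] rot [ 0.    -0.     0.002] axes [[-0.018, 1.0, 0.0], [1.0, 0.018, 0.0], [0.0, 0.0, -1.0]]
```

{"op": "servo_tool", "data": {"rows": [{"tx":0.012,"ty":0,"tz":0,"wx":0,"wy":0,"wz":0,"gripper":-0.5},{"tx":0.028,"ty":0,"tz":0,"wx":0,"wy":0,"wz":0,"gripper":-0.5},{"tx":0.044,"ty":0,"tz":0,"wx":0,"wy":0,"wz":0,"gripper":-0.5},{"tx":0.06,"ty":0,"tz":0,"wx":0,"wy":0,"wz":0,"gripper":-0.5},{"tx":0.076,"ty":0,"tz":0,"wx":0,"wy":0,"wz":0,"gripper":-0.5},{"tx":0.092,"ty":0,"tz":0,"wx":0,"wy":0,"wz":0,"gripper":-0.5},{"tx":0.108,"ty":0,"tz":0,"wx":0,"wy":0,"wz":0,"gripper":-0.5},{"tx":0.12,"ty":0,"tz":0,"wx":0,"wy":0,"wz":0,"gripper":-0.5}]}}

```text
t: 10.18
eef_pos: [0.5724, -0.0607, 0.0669]
eef_rot: [0.701, 0.713, -0.0, 0.0]
force: [0.7, -0.7, 0.3]
width: 0.0227
gripper_force: 0.3
```

```bash
python3 look.py;  python3 d.py .574 .15 .066 1
```

```text
top [ 46  70 333] [244.8 178.5] [0.5771 0.2672] floor [0.5887 0.2775]
top [ 8  4 11] [335.4 177. ] [0.586  0.0026] floor [5.98e-01 4.00e-04]
top [ 6  6 12] [336.  184.2] [5.646e-01 5.000e-04] floor [ 0.5756 -0.0017]
top [ 9  6 17] [274.8 210.1] [0.4856 0.177 ] floor [0.4928 0.183 ]
scene [ 63  35 496] [362.  163.5] [0.5505 0.2592] floor [0.5235 0.2924]
scene [10  8 44] [341.8 173.3] [0.5313 0.1703] floor [0.5036 0.2   ]
scene [4 3 9] [320.1 203.2] [0.5745 0.0194] floor [0.5484 0.0434]
scene [ 4  3 10] [315.5 234.8] [ 0.6593 -0.0803] floor [ 0.6365 -0.0602]
t 10.28 p [ 0.5723 -0.0607  0.0669] w 0.0229 F [ 0.6  0.2 -0.7]
shift [0.421 0.011 0.002] rot [-0.    -0.     0.001] axes [[-0.018, 1.0, -0.0], [1.0, 0.018, 0.0], [0.0, -0.0, -1.0]]
```

{"op": "servo_tool", "data": {"rows": [{"tx":0.012,"ty":0,"tz":0,"wx":0,"wy":0,"wz":0,"gripper":-0.5},{"tx":0.028,"ty":0,"tz":0,"wx":0,"wy":0,"wz":0,"gripper":-0.5},{"tx":0.044,"ty":0,"tz":0,"wx":0,"wy":0,"wz":0,"gripper":-0.5},{"tx":0.06,"ty":0,"tz":0,"wx":0,"wy":0,"wz":0,"gripper":-0.5},{"tx":0.076,"ty":0,"tz":0,"wx":0,"wy":0,"wz":0,"gripper":-0.5},{"tx":0.09,"ty":0,"tz":0,"wx":0,"wy":0,"wz":0,"gripper":-0.5}]}}

```text
t: 11.02
eef_pos: [0.5716, -0.0157, 0.0669]
eef_rot: [0.701, 0.713, -0.0, -0.0]
force: [-0.3, -0.7, -0.5]
width: 0.0225
gripper_force: 0.2
```

```bash
python3 look.py;  python3 d.py .574 .15 .066 1; python3 -c "
from h import *
c=robot.read_camera('top');d=robot.read_camera('scene')
f=lambda i:cv2.resize(i[:,:,::-1],(400,400),interpolation=cv2.INTER_CUBIC)
cv2.imwrite('pics/m4.png',np.hstack([f(c['pixels'][120:240,230:350]),f(d['pixels'][130:270,260:400])]))"
```

```text
top [ 46  70 327] [244.9 177.8] [0.5793 0.2671] floor [0.5909 0.2774]
top [ 7  5 11] [318.1 176.9] [0.5854 0.0533] floor [0.5974 0.0535]
top [ 9 13 37] [274.6 206.6] [0.4957 0.1778] floor [0.5034 0.1839]
scene [ 61  35 488] [362.5 163.4] [0.5515 0.261 ] floor [0.5246 0.2942]
scene [10  8 44] [341.8 173.3] [0.5313 0.1703] floor [0.5036 0.2   ]
scene [ 4  3 10] [315.5 234.8] [ 0.6593 -0.0803] floor [ 0.6365 -0.0602]
t 11.12 p [ 0.5716 -0.0156  0.0669] w 0.0228 F [ 0.6 -1.   0.3]
shift [0.331 0.011 0.002] rot [-0.    -0.     0.001] axes [[-0.018, 1.0, -0.0], [1.0, 0.018, 0.0], [0.0, -0.0, -1.0]]
```

View pics/m4.png

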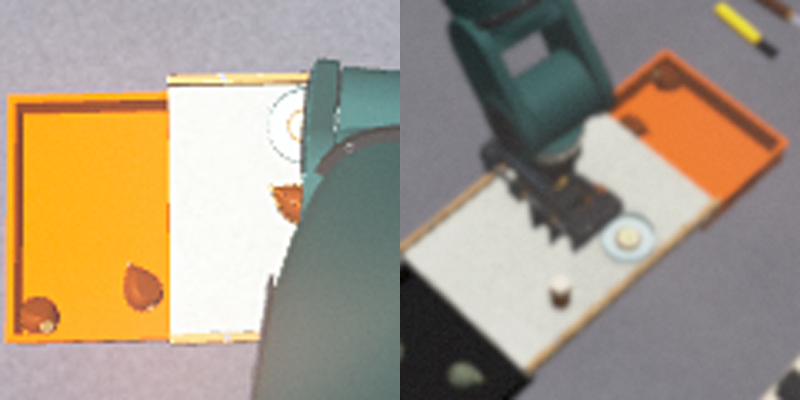

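Left half: b3 (crop ~(293,203)) is still ahead of the hand with its nose at (275,185), clear of the dish. B1 and b2 rest in the crate. I continue.

{"op": "servo_tool", "data": {"rows": [{"tx":0.012,"ty":0,"tz":0,"wx":0,"wy":0,"wz":0,"gripper":-0.5},{"tx":0.028,"ty":0,"tz":0,"wx":0,"wy":0,"wz":0,"gripper":-0.5},{"tx":0.044,"ty":0,"tz":0,"wx":0,"wy":0,"wz":0,"gripper":-0.5},{"tx":0.06,"ty":0,"tz":0,"wx":0,"wy":0,"wz":0,"gripper":-0.5},{"tx":0.076,"ty":0,"tz":0,"wx":0,"wy":0,"wz":0,"gripper":-0.5},{"tx":0.09,"ty":0,"tz":0,"wx":0,"wy":0,"wz":0,"gripper":-0.5}]}}

```text
t: 11.98
eef_pos: [0.5708, 0.0293, 0.067]
eef_rot: [0.701, 0.713, 0.0, 0.0]
force: [-0.1, -0.6, -0.4]
width: 0.0229
gripper_force: 0.2
```

```bash
python3 look.py;  python3 d.py .574 .15 .066 1; python3 -c "
from h import *
c=robot.read_camera('top');d=robot.read_camera('scene')
f=lambda i:cv2.resize(i[:,:,::-1],(400,400),interpolation=cv2.INTER_CUBIC)
cv2.imwrite('pics/m5.png',np.hstack([f(c['pixels'][120:240,230:350]),f(d['pixels'][130:270,260:400])]))"
```

```text
top [ 46  70 342] [244.6 179.4] [0.5744 0.2676] floor [0.5858 0.2779]
top [ 6  4 10] [360.7 156.8] [ 0.6483 -0.0719] floor [ 0.6632 -0.0776]
top [10 13 65] [274.  206.6] [0.4957 0.1795] floor [0.5034 0.1857]
scene [ 60  35 469] [363.9 163.5] [0.5554 0.2646] floor [0.5286 0.298 ]
scene [10  8 45] [341.8 173.2] [0.531  0.1705] floor [0.5033 0.2002]
scene [4 3 9] [315.6 234.7] [ 0.659  -0.0798] floor [ 0.6362 -0.0597]
t 12.07 p [0.5708 0.0294 0.0669] w 0.023 F [-1.2 -0.  -1.2]
shift [0.241 0.011 0.002] rot [-0.    -0.     0.001] axes [[-0.018, 1.0, -0.0], [1.0, 0.018, 0.0], [0.0, -0.0, -1.0]]
```

View pics/m5.png

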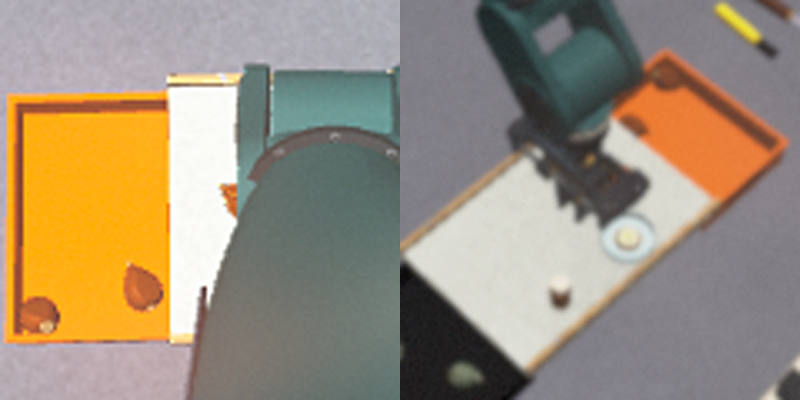

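B3's nose is now at crop (222,186), on the same line with the dish unmoved. I carry on over the end.

{"op": "servo_tool", "data": {"rows": [{"tx":0.012,"ty":0,"tz":0,"wx":0,"wy":0,"wz":0,"gripper":-0.5},{"tx":0.028,"ty":0,"tz":0,"wx":0,"wy":0,"wz":0,"gripper":-0.5},{"tx":0.044,"ty":0,"tz":0,"wx":0,"wy":0,"wz":0,"gripper":-0.5},{"tx":0.06,"ty":0,"tz":0,"wx":0,"wy":0,"wz":0,"gripper":-0.5},{"tx":0.076,"ty":0,"tz":0,"wx":0,"wy":0,"wz":0,"gripper":-0.5},{"tx":0.092,"ty":0,"tz":0,"wx":0,"wy":0,"wz":0,"gripper":-0.5},{"tx":0.108,"ty":0,"tz":0,"wx":0,"wy":0,"wz":0,"gripper":-0.5},{"tx":0.124,"ty":0,"tz":0,"wx":0,"wy":0,"wz":0,"gripper":-0.5}]}}

```text
t: 13.18
eef_pos: [0.5697, 0.0913, 0.0669]
eef_rot: [0.701, 0.713, 0.0, 0.0]
force: [-0.4, 0.3, -0.3]
width: 0.0228
gripper_force: 0.2
```

{"op": "servo_tool", "data": {"rows": [{"tx":0.014,"ty":0,"tz":0,"wx":0,"wy":0,"wz":0,"gripper":-0.5},{"tx":0.03,"ty":0,"tz":0,"wx":0,"wy":0,"wz":0,"gripper":-0.5},{"tx":0.046,"ty":0,"tz":0,"wx":0,"wy":0,"wz":0,"gripper":-0.5},{"tx":0.062,"ty":0,"tz":0,"wx":0,"wy":0,"wz":0,"gripper":-0.5},{"tx":0.078,"ty":0,"tz":0,"wx":0,"wy":0,"wz":0,"gripper":-0.5},{"tx":0.094,"ty":0,"tz":0,"wx":0,"wy":0,"wz":0,"gripper":-0.5},{"tx":0.108,"ty":0,"tz":0,"wx":0,"wy":0,"wz":0,"gripper":-0.5},{"tx":0.117,"ty":0,"tz":0,"wx":0,"wy":0,"wz":0,"gripper":-0.5}]}}

```text
t: 14.18
eef_pos: [0.5687, 0.1497, 0.0669]
eef_rot: [0.701, 0.713, -0.0, -0.0]
force: [-0.2, -0.2, 0.4]
width: 0.0224
gripper_force: 0.0
```

```bash
python3 look.py;  python3 d.py .574 .15 .066 1; python3 -c "
from h import *
c=robot.read_camera('top');d=robot.read_camera('scene')
f=lambda i:cv2.resize(i[:,:,::-1],(400,400),interpolation=cv2.INTER_CUBIC)
cv2.imwrite('pics/m6.png',np.hstack([f(c['pixels'][120:240,230:350]),f(d['pixels'][130:270,260:400])]))"
```

```text
top [ 13  70 336] [237.4 189.6] [0.5439 0.2873] floor [0.5539 0.2985]
scene [ 39  38 382] [371.3 168.5] [0.5913 0.2685] floor [0.5659 0.302 ]
scene [ 6  5 16] [332.6 164.3] [0.4771 0.174 ] floor [0.4473 0.2039]
scene [ 5  6 20] [357.8 173.4] [0.5725 0.2143] floor [0.5464 0.2458]
scene [ 4  3 10] [315.5 234.8] [ 0.6593 -0.0803] floor [ 0.6365 -0.0602]
t 14.28 p [0.5687 0.1496 0.0669] w 0.0227 F [ 0.4 -0.8  0.7]
shift [0.001 0.011 0.002] rot [ 0.    -0.     0.001] axes [[-0.018, 1.0, 0.0], [1.0, 0.018, 0.0], [0.0, 0.0, -1.0]]
```

View pics/m6.png

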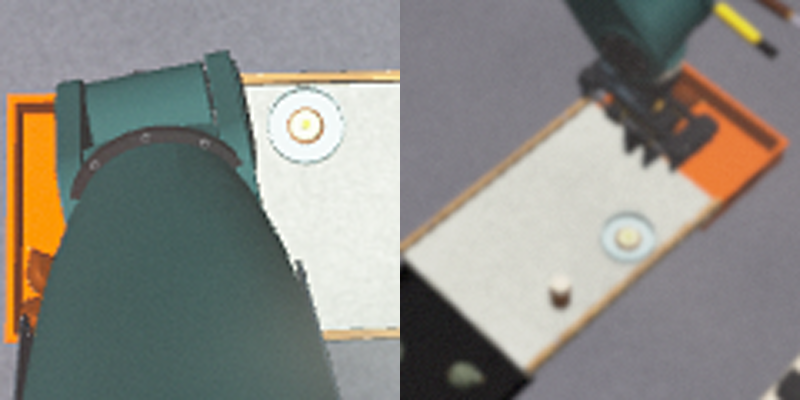

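The hand hides the deck end, and a second bulb shows at the crate's far side (crop ~(40,270)). I back off, lift and look.

{"op": "servo_tool", "data": {"rows": [{"tx":-0.03,"ty":0,"tz":-0.02,"wx":0,"wy":0,"wz":0,"gripper":-0.5},{"tx":-0.1,"ty":0,"tz":-0.1,"wx":0,"wy":0,"wz":0,"gripper":-0.5},{"tx":-0.2,"ty":0,"tz":-0.2,"wx":0,"wy":0,"wz":0,"gripper":-0.5},{"tx":-0.32,"ty":0,"tz":-0.25,"wx":0,"wy":0,"wz":0,"gripper":-0.5},{"tx":-0.44,"ty":0,"tz":-0.25,"wx":0,"wy":0,"wz":0,"gripper":-0.5},{"tx":-0.5,"ty":0,"tz":-0.25,"wx":0,"wy":0,"wz":0,"gripper":-0.5},{"tx":-0.5,"ty":0,"tz":-0.25,"wx":0,"wy":0,"wz":0,"gripper":-0.5}]}}

```text
t: 15.25
eef_pos: [0.5728, -0.1039, 0.1928]
eef_rot: [0.702, 0.712, 0.0, 0.0]
force: [0.2, -0.9, -1.1]
width: 0.0228
gripper_force: 0.0
```

```bash
python3 look.py;  python3 d.py .574 .15 .066 1; python3 -c "
from h import *
c=robot.read_camera('top');d=robot.read_camera('scene')
f=lambda i:cv2.resize(i[:,:,::-1],(400,400),interpolation=cv2.INTER_CUBIC)
cv2.imwrite('pics/m7.png',np.hstack([f(c['pixels'][120:240,230:350]),f(d['pixels'][130:270,260:400])]))"
```

```text
top [ 46  70 532] [243.9 185. ] [0.5579 0.2692] floor [0.5685 0.2796]
top [ 14  11 102] [267.4 182.3] [0.567 0.201] floor [0.5781 0.2081]
top [ 12  14 110] [272.3 206. ] [0.4973 0.1844] floor [0.5051 0.1908]
scene [ 65  58 652] [363.8 167. ] [0.5671 0.2526] floor [0.5407 0.2855]
scene [10  8 45] [341.8 173.2] [0.531  0.1705] floor [0.5033 0.2002]
scene [10  9 66] [357.1 182.8] [0.6015 0.1818] floor [0.5764 0.212 ]
scene [ 4  3 10] [315.5 234.8] [ 0.6593 -0.0803] floor [ 0.6365 -0.0602]
t 15.35 p [ 0.5727 -0.1014  0.1923] w 0.0225 F [ 0.2  0.7 -0.5]
shift [0.503 0.011 0.253] rot [ 0.    -0.    -0.003] axes [[-0.016, 1.0, 0.0], [1.0, 0.016, 0.0], [0.0, 0.0, -1.0]]
```

View pics/m7.png

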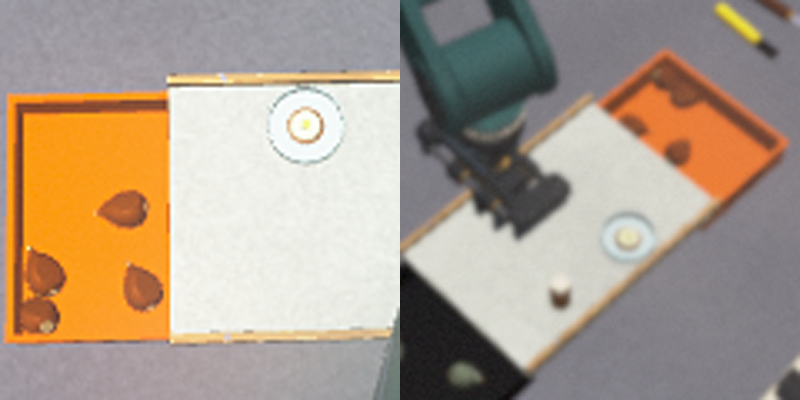

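All four bulbs lie in the crate (left crop: (125,210), (143,288), (45,272) and (40,315)). The dish and vial are in place and the arm is clear, so I hand in the job.

```bash
python3 -c "
from station import robot
print(robot.finish_job())"
```

```text
the job is handed in; nothing more can be done
None
```

All four bulbs were swept off the open end and lie in the orange crate. The last pictures show the dish and vial still standing on the board, and the job is handed in, though the judge's result was not shown.

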